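# Fit the drying cartridge in the fish feeder and click its cover shut

### The job

Set the black drying cartridge down into the pocket on top of the fish feeder, then slide the feeder's cover shut over it until its tab clicks past the catch and the cover stays shut by itself. Push firmly enough to make it click but do not ram the cover hard against its stop, and leave the other things on the ledge where they are.

Things in the scene. Friction and masses are not known exactly. Their poses are not given: they have to be found in the camera images.
- cartridge_center (a point): Centre of the loose black plastic drying cartridge, a block 44 (own x) x 24 (own y) x 26 mm high with five thin white vent strips across its top; it lies flat on the ledge, centre 13 mm above it. About 40 g. The two ends are alike.
- bay (a point): Centre of the FLOOR of the pocket in the feeder's deck, 46 mm above the ledge. Pocket 49 mm (x) x 29 mm (y), 14 mm deep; a seated cartridge has its 44 mm side along x and stands 12 mm above the deck. Axes are the feeder's; +y is the way the cover slides shut. The closed cover clears a seated cartridge by 3 mm; one that is not down blocks it.
- cover (a joint): How far the cover has slid shut (m): 0 fully open, starts at 0 to 0.01. The stop is at about 0.080, but the catch frame (ledge and stops together) is mounted up to 8 mm nearer or farther, differently each time and not given, so home is anywhere from 0.072 to 0.088 and must be felt. A return spring (50 N/m) and 1 N of friction resist: about 5 N near home.
- ridge (a point): Centre of the push ridge standing across the cover: 44 mm (feeder x) x 10 mm (feeder y), 16 mm tall, centre 87 mm above the ledge (cover's top face at 79, ridge's top at 95). Moves with the cover; feeder's axes. Push its rear (-y) face to +y. It lies 68 mm to -y of the pocket's centre when the cover is fully open.
- feeder: Grey plastic feeder, fixed: box 90 (x) x 175 mm (y), deck 60 mm above the ledge, reaching 55 mm to +y and 120 mm to -y of its origin, which lies on the ledge below the pocket's centre. A 76 mm drum stands off its +y end (top 83 mm up, 105 mm from origin). Rails along y at x = +-35 to 43 mm, 21 mm high on the deck. The cover's stops are two 20 mm high posts at x = +-20 to 32 mm, 24 to 50 mm to +y.
- cover_top (a point): Sliding cover, plate 66 x 64 mm; this point: centre of its top face, 79 mm up. From 13 to 6 mm before its stop the tooth under its rear (-y) tab climbs a ramp and the push rises to 11-16 N, then drops as the tooth snaps behind the ledge; a hard stop follows. Let go before the click and it springs back; after it, it stays within 2 mm of the stop. Over 20 N on catch or stop is ramming.
- jar: Capped amber glass jar, 60 mm across, 85 mm tall, loose bystander; origin at its underside.
- tube: Short clear acrylic tube standing on end, 40 mm across, 90 mm tall, loose bystander; origin at its underside.
- scoop: Blue plastic scoop, bowl 38 x 30 x 18 mm with an 85 mm flat handle towards its -x, loose bystander; origin under the bowl.
- tweezers: Steel tweezers 145 mm long lying along their x, 8 mm high, loose bystander; origin under the middle.
- tub: White food tub, 70 mm across, 75 mm tall, loose bystander; origin at its underside.
- vial: Small glass vial standing, 22 mm across, 55 mm tall, loose bystander; origin at its underside.
- thermometer: Glass stick thermometer lying down, 12 mm across, 120 mm long, loose bystander.

How it is judged:
By the outcome, as a careful person would: the job done as asked, in the order asked, and still so for the second after the job is handed in, with the robot touching nothing.
It also fails if it takes over 64 s, if anything falls off the work surface, if the arm or the gripper's body presses on something with over 40 N, if the wrist force passes 120 N, or if a joint passes its speed limit or range.

### The arm

A 6-joint arm with a two-finger parallel gripper is mounted at the origin on the work surface. World frame = base frame: x ahead of the robot, y to its left, z up, the work surface at z = 0. Lengths are in m, angles in rad, forces in N, time in s.
With the tool pointing down it reaches from about 0.35 to 0.875 m from the base axis. Payload 15.5 kg.
Tool frame: the origin (TCP) lies at the very end of the fingers, on their centre line; the grasp point (between the pads) lies 19 mm behind it (arm.grasp_offset is the distance from the TCP to the grasp point, in m); x points along the fingers, y is the direction in which the jaws open and shut, and the axes are right-handed (so a half turn about x gives the same grasp; the last joint's range is limited). The gripper opens to 85 mm and grips with 20 to 120 N. Pads are 22 mm wide; open, the fingers measure 114 mm over their backs; the gripper's body (76 mm by 85 mm) begins 54 mm behind the grasp point. The pads swing forward as they close: fully open they stand 13 mm farther back than shut.
Start: joints at [1.248, 0.494, 1.345, -0, 1.302, -0.096], TCP at [0.141, 0.609, 0.231] pointing down, gripper open.
Joint ranges: [-2.91, 2.91], [-0.82, 2.16], [0.22, 2.67], [-1.22, 4.37], [0.12, 2.79], [-3.08, 3.08]. Speed limits (rad/s): [1.89, 1.89, 2.57, 3.01, 3.01, 3.01].

### API

Orientations are given as a rotation vector (axis times angle).
In Python, from plant import arm, jaws, eyes, finish_job, telemetry gives the robot as it stands. Calls block until the motion is done:
- arm.move_ptp(position, orientation): joint-space move of the TCP to a pose.
- arm.move_straight(position, ori=None, feed=0.15, until_force=None): straight line of the TCP; ori=None keeps the orientation; feed is the mean speed in m/s. With until_force (N) it stops when the force on the tool has changed by that much, and returns True; else False.
- arm.set_joints(angles): joint-space move.
- jaws.grip(opening): opening from 0.0 (shut) to 1.0 (fully open); the grip force is fixed at half the most; returns when the fingers have stopped.
- arm.dwell(seconds).
- arm.solve_ik(position, orientation): joint angles nearest the present ones, or None.
- eyes.get_image(name): name is "side" or "top"; returns (picture, depth): 384x512x3 uint8, red, green, blue; 384x512 float32, m along the optical axis (not along the pixel's ray), 0 where there is no reading.
- eyes.calibration(name): a dict with "fx", "fy", "cx", "cy" (pixels), "D" ([k1, k2, p1, p2, k3] as OpenCV has them; the pictures are not rectified), "xyz" and "rotation" of the camera in the world. Camera axes: x right, y down, z forward; pixel columns grow to the right and rows downward; lengths in m; the calibration is good to about 2 mm. A picture is of the moment at which its call begins. calibration takes no time and is no camera call.
A pose or a line that the arm cannot do raises arm.PlanningError and nothing moves.
- finish_job(): hands the job in, once; it reports no verdict.
Readings, each from a call of its own:
- telemetry.get_clock(): time.
- telemetry.get_joint_positions(): joint angles.
- telemetry.get_joint_velocities(): joint speeds.
- telemetry.get_tau(): joint torques, N m.
- telemetry.get_position(): TCP position.
- telemetry.get_tool_rot(): TCP orientation.
- telemetry.get_force(): force on the tool from outside, world axes, zero at the start.
- telemetry.get_moment(): the same for the moment, N m.
- telemetry.get_gripper_width(): opening from 0.0 (shut) to 1.0 (fully open).
Only numpy, scipy, OpenCV 4.12 (cv2) and the standard library are available. Lean on these libraries where they do the work, as an engineer would, in place of code of your own. Each camera call takes 0.05 s, during which the arm holds its last target. There are 200 camera calls.

## Working session

There is one attempt and no reset: what is moved stays moved. The work goes in short steps, each a Python script; the robot and the scene stay as the last script left them, time stands still between calls to the robot, and variables do not carry over. Pictures are saved under pics/ and viewed, about 8 in all and at most 12, crops included, and the job is handed in when it is done.

```bash
ls; mkdir -p pics
python3 - <<'E'
from plant import arm,jaws,eyes,telemetry
import cv2,numpy as np
for n in("top","side"):
    p,d=eyes.get_image(n); cv2.imwrite(f"pics/{n}0.png",p[:,:,::-1]); np.save(f"{n}0.npy",d)
    print(n,eyes.calibration(n))
print(telemetry.get_clock(),telemetry.get_tool_rot(),telemetry.get_position(),arm.grasp_offset)
E
```

```text
pics
top {'fx': 442.7863701564691, 'fy': 442.7863701564691, 'cx': 258.9763994923042, 'cy': 185.24828932180696, 'D': array([-0.15117708,  0.        ,  0.        ,  0.        ,  0.        ]), 'xyz': array([0.43082391, 0.0349601 , 1.47254954]), 'rotation': array([-2.20254988,  2.14340526, -0.14421757])}
side {'fx': 365.4713197753146, 'fy': 365.4713197753146, 'cx': 260.2166675837913, 'cy': 186.93238822249106, 'D': array([-0.01693986,  0.        ,  0.        ,  0.        ,  0.        ]), 'xyz': array([0.17110212, 0.44300388, 0.73244189]), 'rotation': array([-1.02826666,  2.49999023, -0.94588468])}
0.1 [ 0.17727217  1.56370717 -0.17892157] [0.14042929 0.6086928  0.23076876] 0.0187
```

View pics/top0.png

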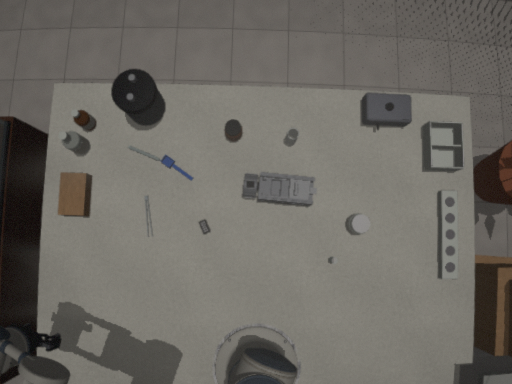

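View pics/side0.png

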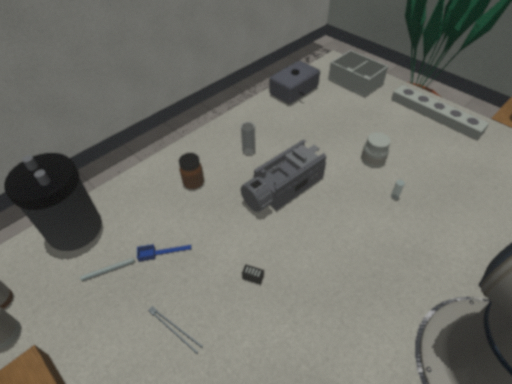

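Top: cartridge is near (204,227). The feeder spans (243–315, 172–205) with its drum to the left (+y end). Side: cartridge is near (253,274), and the feeder runs from (243,205) to (326,150). I'll enlarge both.

```bash
cat > h.py <<'E'
import cv2,numpy as np
from scipy.spatial.transform import Rotation as R
from plant import arm,jaws,eyes,telemetry
def ray(n,px):
    c=eyes.calibration(n);K=np.array([[c['fx'],0,c['cx']],[0,c['fy'],c['cy']],[0,0,1]])
    u=cv2.undistortPoints(np.array(px,float).reshape(-1,1,2),K,np.array(c['D'])).reshape(-1,2)
    return np.array(c['xyz']),np.c_[u,np.ones(len(u))],R.from_rotvec(c['rotation']).as_matrix()
def atz(n,px,z):
    o,u,M=ray(n,px);d=u@M.T
    return o+d*((z-o[2])/d[:,2])[:,None]
def atd(n,px,dep):
    o,u,M=ray(n,px)
    return o+(u*np.array(dep)[:,None])@M.T
def cloud(n,d):
    v,u=np.mgrid[:384,:512]
    return atd(n,np.c_[u.ravel(),v.ravel()],d.ravel()).reshape(384,512,3)
def crop(img,x0,y0,x1,y1,k,name):
    c=cv2.resize(img[y0:y1,x0:x1,::-1],None,fx=k,fy=k,interpolation=cv2.INTER_CUBIC)
    for x in range((x0+9)//10*10,x1,10): cv2.putText(c,str(x),((x-x0)*k,9),0,.33,(0,0,255),1);cv2.line(c,((x-x0)*k,10),((x-x0)*k,16),(0,0,255),1)
    for y in range((y0+9)//10*10,y1,10): cv2.putText(c,str(y),(0,(y-y0)*k+4),0,.33,(0,0,255),1);cv2.line(c,(22,(y-y0)*k),(28,(y-y0)*k),(0,0,255),1)
    cv2.imwrite(name,c)
E
python3 - <<'E'
from h import *
t=cv2.imread("pics/top0.png")[:,:,::-1];s=cv2.imread("pics/side0.png")[:,:,::-1]
crop(t,190,160,325,240,5,"pics/a.png"); crop(s,230,130,335,290,4,"pics/b.png")
a,b=cv2.imread("pics/a.png"),cv2.imread("pics/b.png")
cv2.imwrite("pics/a.png",a)
P=cloud("top",np.load("top0.npy"));S=cloud("side",np.load("side0.npy"))
for n,C in(("top",P),("side",S)):
    q=C[(abs(C[...,0]-.43)<.3)&(abs(C[...,1])<.3)];print(n,np.median(q[:,2]),np.isnan(q).sum())
    m=(C[...,2]>.03)&(C[...,2]<.2)
    k,l,st,ce=cv2.connectedComponentsWithStats(m.astype(np.uint8))
    for i in range(1,k):
        if st[i,4]>60:
            q=C[l==i];print(n,st[i],np.median(q,0).round(3),q.min(0).round(3),q.max(0).round(3))
E
```

```text
top 3.666972277382996e-06 0
top [ 111   69   54   56 2005] [0.841 0.385 0.192] [0.787 0.331 0.03 ] [0.923 0.47  0.2  ]
top [ 363   92   49   38 1488] [ 0.859 -0.41   0.067] [ 0.795 -0.498  0.03 ] [ 0.917 -0.337  0.08 ]
top [ 71 109  24  20 316] [0.788 0.59  0.093] [0.769 0.573 0.03 ] [0.822 0.62  0.147]
top [  0 119   6  41 130] [0.748 0.904 0.04 ] [0.659 0.898 0.03 ] [0.796 0.91  0.063]
top [225 119  18  21 297] [0.767 0.096 0.083] [0.744 0.068 0.031] [0.801 0.124 0.093]
top [425 121  39  49 859] [ 0.746 -0.618  0.057] [ 0.666 -0.681  0.03 ] [ 0.827 -0.555  0.078]
top [285 128  14  16 134] [ 0.756 -0.093  0.071] [ 0.737 -0.112  0.03 ] [ 0.776 -0.074  0.094]
top [ 58 131  30  23 458] [0.709 0.607 0.11 ] [0.685 0.588 0.03 ] [0.744 0.644 0.175]
top [  58  172   32   44 1275] [0.545 0.614 0.059] [0.476 0.571 0.03 ] [0.617 0.667 0.068]
top [ 242  172   75   34 1948] [ 0.582 -0.059  0.075] [ 0.531 -0.174  0.032] [0.632 0.062 0.1  ]
top [ 440  191   19   88 1350] [ 0.443 -0.637  0.035] [ 0.299 -0.67   0.03 ] [ 0.592 -0.606  0.047]
top [347 214  23  21 367] [ 0.476 -0.313  0.073] [ 0.442 -0
[... 1163 characters left out ...]
 0.578 -0.049  0.069] [ 0.535 -0.175  0.03 ] [0.636 0.062 0.098]
side [   4  153   95   92 5521] [0.813 0.408 0.171] [0.788 0.334 0.03 ] [0.927 0.469 0.2  ]
side [179 152  25  31 589] [0.763 0.106 0.074] [0.747 0.073 0.03 ] [0.804 0.128 0.089]
side [393 179  12  13 105] [ 0.36  -0.232  0.05 ] [ 0.35  -0.249  0.03 ] [ 0.371 -0.225  0.058]
side [  0 281   7  20  92] [0.785 0.58  0.041] [0.774 0.575 0.03 ] [0.802 0.596 0.056]
side [ 450  300   62   84 3865] [0.059 0.064 0.121] [ 0.008 -0.024  0.03 ] [0.093 0.087 0.2  ]
side [  0 306  15  35 335] [0.699 0.6   0.05 ] [0.688 0.59  0.03 ] [0.727 0.626 0.082]
side [   0  345   62   39 1543] [0.587 0.598 0.06 ] [0.527 0.575 0.031] [0.621 0.645 0.065]
```

View pics/a.png

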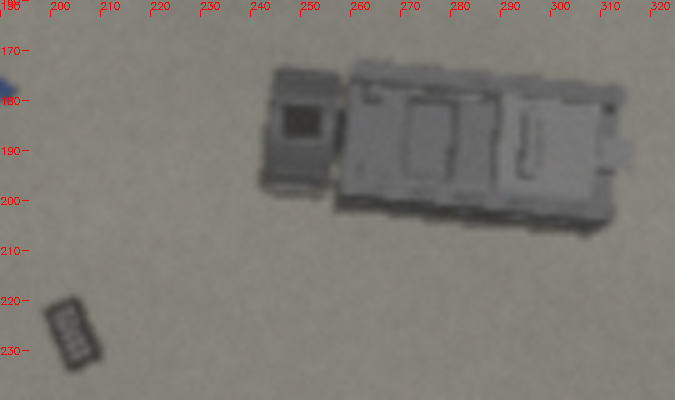

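View pics/b.png

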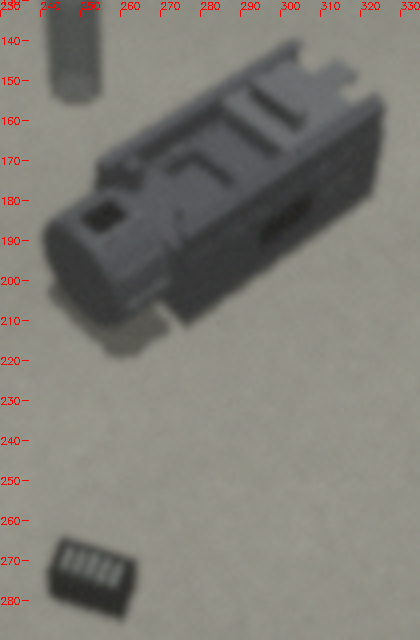

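```bash
cat > fit.py <<'E'
from h import *
from scipy.optimize import differential_evolution
def fit(depths,dx=.05):
    pts=np.concatenate([cloud(n,d).reshape(-1,3) for n,d in depths])
    pts=pts[(pts[:,0]>.50)&(pts[:,0]<.66)&(pts[:,1]>-.20)&(pts[:,1]<.085)&(pts[:,2]>-.01)&(pts[:,2]<.13)]
    def model(p):
        x0,y0,a,q,c=p;c_,s_=np.cos(a),np.sin(a)
        dxy=pts[:,:2]-[x0,y0];x=dxy@[c_,s_];y=dxy@[-s_,c_]
        h=np.zeros(len(x));i=lambda xa,xb,ya,yb:(x>xa)&(x<xb)&(y>ya)&(y<yb)
        h[i(-.045,.045,-.12,.055)]=.06
        h[i(-.0245,.0245,-.0145,.0145)]=.046
        m=i(-.038,.038,.055,.105);h[m]=.045+np.sqrt(np.maximum(0,.038**2-x[m]**2))
        m=(abs(x)>.035)&(abs(x)<.043)&(y>-.12)&(y<.055);h[m]=.081
        m=(abs(x)>.020)&(abs(x)<.032)&(y>.024)&(y<.050);h[m]=.08
        r=-.068+q
        h[i(-.033,.033,r-c-.032,r-c+.032)]=.079
        h[i(-.022,.022,r-.005,r+.005)]=.095
        return np.minimum(abs(pts[:,2]-h),.015)
    B=[(.55,.61),(-.06,.02),(-.3,.3),(-.005,.015),(0,.03)]
    r=differential_evolution(lambda p:model(p).mean(),B,seed=1,maxiter=60,popsize=12,tol=1e-6)
    return r.x,r.fun
def cart(n,d,cx,cy):
    C=cloud(n,d).reshape(-1,3);m=(abs(C[:,0]-cx)<.04)&(abs(C[:,1]-cy)<.04)&(C[:,2]>.013)
    q=C[m];print(n,len(q),np.percentile(q[:,2],[50,90]),cv2.minAreaRect((q[:,:2]*1000).astype(np.float32)))
if __name__=="__main__":
    t,s=np.load("top0.npy"),np.load("side0.npy")
    for L in([("top",t)],[("side",s)],[("top",t),("side",s)]):
        x,f=fit(L);print([l[0] for l in L],x.round(4),round(f,4))
    # cartridge corners in crop a (top face z=.026)
    P=atz("top",[(198,222),(203.5,219),(209.5,231),(203.5,234)],.026);print(P.round(4),P.mean(0))
    Q=atz("side",[(246,264.5),(264,270),(262,277),(243,272)],.026);print(Q.round(4),Q.mean(0))
    m=P.mean(0);cart("top",t,m[0],m[1]);cart("side",s,m[0],m[1])
E
python3 fit.py
```

```text
['top'] [ 0.5852 -0.0443 -0.0777  0.0057  0.0127] 0.0037
['side'] [ 0.5896 -0.0451 -0.0693  0.0038  0.0186] 0.0056
['top', 'side'] [ 0.5893 -0.0449 -0.0662  0.006   0.0127] 0.0051
[[0.468  0.2032 0.026 ]
 [0.4783 0.1856 0.026 ]
 [0.4398 0.1646 0.026 ]
 [0.4295 0.1838 0.026 ]] [0.45391198 0.18430822 0.026     ]
[[0.4797 0.1834 0.026 ]
 [0.4425 0.1654 0.026 ]
 [0.4339 0.1802 0.026 ]
 [0.4712 0.2005 0.026 ]] [0.45682955 0.18239358 0.026     ]
top 104 [0.02596227 0.02985017] ((453.3923034667969, 182.4199676513672), (43.653141021728516, 24.04631805419922), 24.14626693725586)
side 266 [0.02585574 0.02766942] ((458.4124755859375, 184.05661010742188), (44.04038619995117, 25.647401809692383), 25.843671798706055)
```

```bash
cat >> h.py <<'E'
def ori(a): # tool down, jaw direction at world yaw a
    return R.from_matrix(np.c_[[0,0,-1],[np.cos(a),np.sin(a),0],[np.sin(a),-np.cos(a),0]]).as_rotvec()
FY=-.073; FO=np.array([.5874,-.0447])
def F(x,y,z): # feeder -> world
    c,s=np.cos(FY),np.sin(FY); return np.array([FO[0]+c*x-s*y,FO[1]+s*x+c*y,z])
def st(): print("t",round(telemetry.get_clock(),2),"p",np.round(telemetry.get_position(),4),"F",np.round(telemetry.get_force(),2),"w",round(telemetry.get_gripper_width(),3))
E
python3 - <<'E'
from h import *
M=R.from_rotvec(telemetry.get_tool_rot()).as_matrix();print("tool y",M[:,1].round(2),"q",np.round(telemetry.get_joint_positions(),2))
cx,cy=.4553,.1833
best=None
for k in(0,np.pi):
    a=np.deg2rad(115.5)+k;b=np.pi/2+FY+k
    j1=arm.solve_ik([cx,cy,.1],ori(a));j2=arm.solve_ik(F(0,0,.12),ori(b));print(k,np.round(j1,2),np.round(j2,2))
    if j1 is not None and j2 is not None:
        c=max(abs(j1[5]),abs(j2[5]))
        if best is None or c<best[0]: best=(c,k)
k=best[1];open("k.txt","w").write(str(k))
a=np.deg2rad(115.5)+k;b=np.pi/2+FY+k
arm.move_ptp([cx,cy,.09],ori(a))
arm.move_straight([cx,cy,.015],feed=.1);st()
jaws.grip(0.0);st()
arm.move_straight([cx,cy,.12],feed=.2)
arm.move_ptp(F(0,0,.12),ori(b)) ;st()
arm.move_straight(F(0,0,.088),feed=.1);st()
for n in("top","side"):
    p,d=eyes.get_image(n);cv2.imwrite(f"pics/{n}1.png",p[:,:,::-1]);np.save(f"{n}1.npy",d)
    if n=="side":crop(p,230,90,340,220,6,"pics/c.png")
E
```

```text
tool y [ 0.22  0.97 -0.  ] q [ 1.25  0.49  1.35  0.    1.3  -0.1 ]
0 [ 0.26  0.49  1.82 -0.    0.83 -1.75] [-0.18  0.57  1.56 -0.    1.01 -1.68]
3.141592653589793 [ 0.26  0.49  1.82 -0.    0.83  1.39] [-0.18  0.57  1.56 -0.    1.01  1.47]
t 2.98 p [0.4555 0.1834 0.0154] F [-0.33  0.19 -0.2 ] w 0.997
t 3.59 p [0.4554 0.1833 0.0154] F [-1.4   0.16 10.72] w 0.262
t 5.29 p [ 0.5866 -0.0435  0.1194] F [-0.01  0.53 -0.65] w 0.258
t 5.76 p [ 0.5872 -0.044   0.088 ] F [ 0.38  0.35 -0.58] w 0.26
```

View pics/c.png

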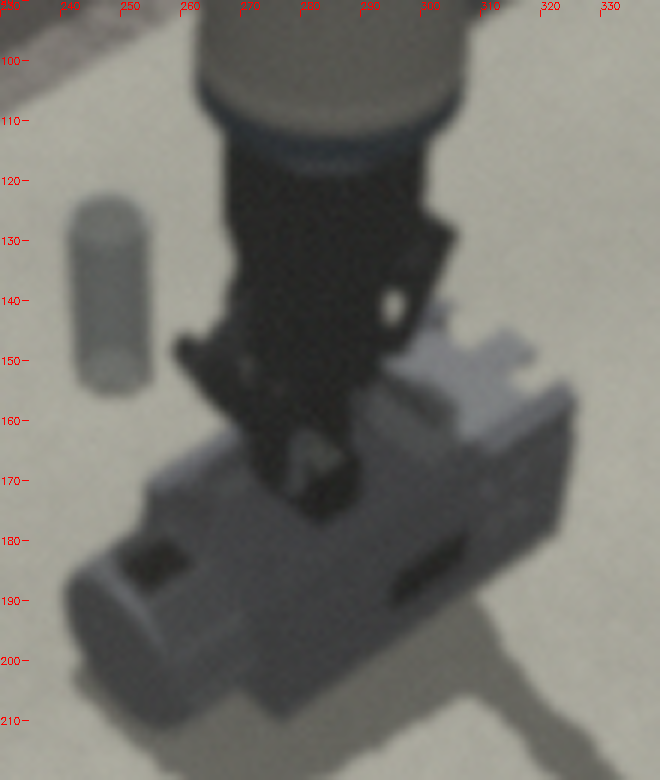

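The side view shows the cartridge held over the pocket, with its lower near corner at about (283,177). Next I'll measure it against the feeder using the same camera's depth.

Run:
```python
from h import *
d=np.load("side1.npy");C=cloud("side",d)
c=eyes.calibration("side");M=R.from_rotvec(c['rotation']).as_matrix()
K=np.array([[c['fx'],0,c['cx']],[0,c['fy'],c['cy']],[0,0,1]])
def proj(P): return cv2.projectPoints((np.array(P)-c['xyz'])@M,np.zeros(3),np.zeros(3),K,np.array(c['D']))[0].reshape(-1,2)
print(proj([F(x,y,z) for x in(-.022,) for y in(-.012,.012) for z in(.073,.099)]).round(1))
ps=R.from_euler('z',-FY).as_matrix()
for v in range(158,181,2):
    r=[]
    for u in range(272,296,2):
        p=ps@(C[v,u]-[.5896,-.0451,0]);r.append("%3d,%3d,%3d"%tuple(p*1000))
    print(v,*r,sep=" | ")
```

```text
[[291.  173.3]
 [291.6 165.9]
 [284.  178. ]
 [284.5 170.6]]
158 | -13, 44,154 | -12, 37,148 | -10, 28,141 | -13, 25,142 | -15, 20,139 |   9,-10,102 |   1, -9,108 |  -6, -8,114 | -11,-10,117 | -13,-15,115 |   9,-47, 78 |   5,-50, 79
160 | -13, 44,147 | -14, 39,144 |  -8, 27,133 | -13, 24,134 | -15, 20,132 |   6, -8, 98 |   2,-10,100 |  -5,-10,106 | -12,-10,111 |  -8,-21,101 |   4,-42, 78 |   1,-47, 77
162 | -14, 45,142 | -15, 39,139 |  -8, 26,125 |  -8, 19,121 | -13, 17,123 |   1, -4, 98 |  -1, -7, 98 |  -5,-10, 99 | -12,-10,104 |  17,-49, 57 |  11,-50, 61 |  -2,-42, 76
164 |  20, 12, 88 |   0, 24,111 |  -9, 27,120 |  -7, 19,113 | -13, 17,116 |  -4,  2,100 |  -6, -2, 98 | -10, -5, 99 | -14, -8,100 |   9,-42, 60 |   6,-45, 60 |   2,-49, 60
166 |  19, 12, 82 |   2, 22,101 |  -8, 26,112 |  -8, 19,107 | -13, 17,109 |  -9,  6,100 | -12,  2, 99 | -14, -2, 97 | -18, -5, 98 | -21, -8, 98 |   0,-40, 61 |  -3,-43, 61
168 |  19, 12, 75 |  -1, 26,100 |  -8, 26,105 |  -8, 19,101 | -13, 17,103 | -14, 11,100 | -17,  7, 99 | -18,  1, 96 | -20, -3, 94 | -20,-10, 89 |  -3,-36, 59 |  -6,-40, 58
170 |  
[... 324 characters left out ...]
 -32,-13, 83
174 |  14, 16, 59 |  20,  3, 46 |  17,  0, 46 |  12, -2, 48 |  -9, 12, 75 | -17, 12, 82 | -22, 10, 84 | -20,  2, 77 |  -9,-17, 54 | -15,-17, 59 | -32, -6, 80 | -37, -8, 83
176 |   9, 21, 60 |   5, 18, 60 |  10,  5, 47 |   8,  1, 46 |   6, -4, 43 | -17, 12, 74 | -22, 10, 77 |  -5,-13, 47 | -31,  6, 81 | -34,  2, 81 | -37, -1, 81 | -42, -3, 83
178 |   5, 24, 57 |   0, 23, 60 |  -2, 18, 60 |  -4, 14, 58 |   0,  2, 47 |  -2, -2, 45 |  -6, -6, 45 | -33, 14, 82 | -37, 11, 83 | -40,  8, 82 | -41,  1, 78 | -42, -3, 76
180 |  -2, 32, 62 |  -2, 25, 57 | -21, 36, 80 | -23, 31, 78 | -14, 16, 60 | -33, 28, 84 | -36, 24, 84 | -37, 18, 81 | -39, 13, 79 | -41,  9, 77 | -42,  2, 73 | -43, -3, 70
```

The cartridge is centred within about 1 mm (end face at −21 against −22, +y face at +12), so I'm lowering it.

Run:
```python
from h import *
arm.move_straight(F(-.0005,0,.078),feed=.08)
h=arm.move_straight(F(-.0005,0,.0585),feed=.03,until_force=5);print(h);st()
```

```text
True
t 6.68 p [ 0.5868 -0.0447  0.0614] F [-1.79  0.08 10.46] w 0.26
```

Contact came with the bottom at 46 mm, which is the pocket floor. Releasing, retreating and checking.

Run:
```python
from h import *
b=np.pi/2+FY+float(open("k.txt").read())
jaws.grip(0.45);st()
arm.move_straight(F(-.0005,0,.13),feed=.15)
arm.move_straight(F(0,-.11,.13),feed=.25);jaws.grip(0.0);st()
p,d=eyes.get_image("side");np.save("side2.npy",d);crop(p,230,90,340,220,6,"pics/d.png")
C=cloud("side",d);q=(C.reshape(-1,3)-[.5896,-.0451,0])@R.from_euler('z',FY).as_matrix()
m=(abs(q[:,0])<.02)&(abs(q[:,1])<.010)&(q[:,2]>.03);print(m.sum(),np.percentile(q[m,2],[10,50,90]).round(4))
for s in(1,-1):
  m=(abs(q[:,0]*s-.013)<.007)&(abs(q[:,1])<.010)&(q[:,2]>.03);print(s,np.median(q[m,2]).round(4))
```

```text
t 6.98 p [ 0.5864 -0.0446  0.061 ] F [-0.79  0.1   0.34] w 0.451
t 8.63 p [ 0.5794 -0.154   0.13  ] F [0.36 0.04 0.36] w 0.002
89 [0.0709 0.0725 0.074 ]
1 0.0727
-1 0.0725
```

View pics/d.png

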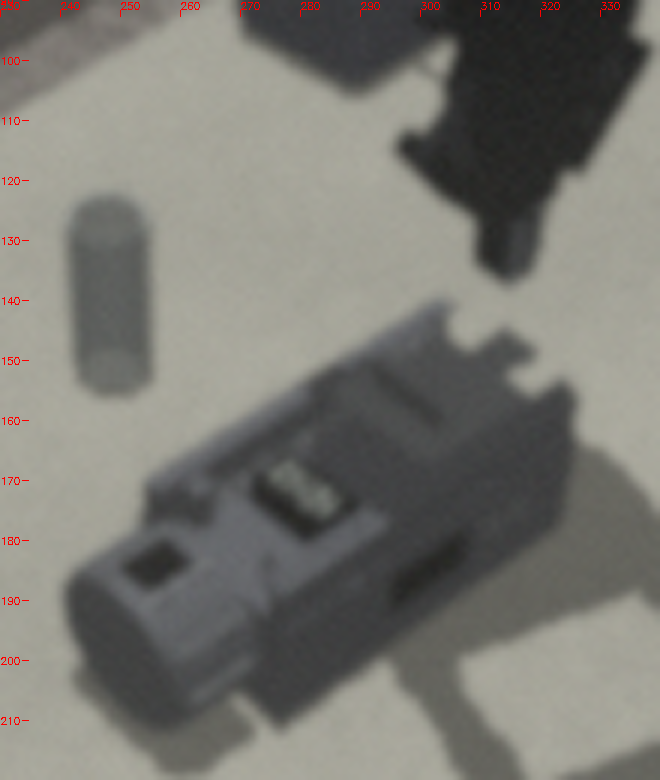

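The cartridge is seated: its top is level at 72.5 mm (expected 72), around (278,172). Next, the push: find the ridge, then advance with force monitoring.

Run:
```python
from h import *
arm.move_straight(F(0,-.110,.085),feed=.15,until_force=6);st()
n=np.array([-np.sin(FY),np.cos(FY)])
h=arm.move_straight(F(0,-.050,.085),feed=.02,until_force=1.2);st()
p=np.array(telemetry.get_position());y=(p[:2]-FO)@n;print(h,"contact y",y)
# coarse push over the free part of the travel
if h:
    h=arm.move_straight(F(0,y+.052,.085),feed=.04,until_force=6);st()
    p=np.array(telemetry.get_position());print(h,(p[:2]-FO)@n-y)
    open("y0.txt","w").write(str(y))
```

```text
t 9.13 p [ 0.5793 -0.1544  0.0851] F [ 0.58 -0.47  0.14] w -0.002
t 10.72 p [ 0.5814 -0.1242  0.0847] F [ 0.21 -0.31  0.49] w 0.002
True contact y -0.07975015065973136
t 12.18 p [ 0.5854 -0.0724  0.085 ] F [-0.79 -2.79 -1.51] w -0.004
False 0.05193002371908921
```

```bash
cat > push.py <<'E'
from h import *
n=np.array([-np.sin(FY),np.cos(FY)]);y0=float(open("y0.txt").read())
s=.0525;peak=0;log=[];clicked=False
while s<.0905:
    arm.move_straight(F(0,y0+s,.085),feed=.02)
    f=-np.mean([telemetry.get_force()[:2]@n for _ in range(3)])
    a=(np.array(telemetry.get_position())[:2]-FO)@n-y0
    log.append((round(s*1e3,1),round(a*1e3,1),round(f,1)));peak=max(peak,f)
    if not clicked and peak>9 and f<peak-4: clicked=True;log.append("CLICK")
    if f>17.5 or (clicked and f>8.5): break
    s+=.0005 if peak>6 else .001
print(*log);print(clicked);st()
E
python3 push.py
```

```text
(52.5, np.float64(52.4), np.float64(4.2)) (53.5, np.float64(53.5), np.float64(3.8)) (54.5, np.float64(54.6), np.float64(4.7)) (55.5, np.float64(55.6), np.float64(3.1)) (56.5, np.float64(56.6), np.float64(2.8)) (57.5, np.float64(57.5), np.float64(3.3)) (58.5, np.float64(58.6), np.float64(2.5)) (59.5, np.float64(59.6), np.float64(3.7)) (60.5, np.float64(60.6), np.float64(3.3)) (61.5, np.float64(61.5), np.float64(4.9)) (62.5, np.float64(62.4), np.float64(5.6)) (63.5, np.float64(63.2), np.float64(7.3)) (64.0, np.float64(63.6), np.float64(7.8)) (64.5, np.float64(64.1), np.float64(8.1)) (65.0, np.float64(64.5), np.float64(8.5)) (65.5, np.float64(65.0), np.float64(10.0)) (66.0, np.float64(65.4), np.float64(9.9)) (66.5, np.float64(65.9), np.float64(10.3)) (67.0, np.float64(66.4), np.float64(10.1)) (67.5, np.float64(66.7), np.float64(11.6)) (68.0, np.float64(67.2), np.float64(11.5)) (68.5, np.float64(67.7), np.float64(11.7)) (69.0, np.float64(68.4), np.float64(10.4)) (69.5, np.float64(69.0), np.float64(8.6)) (70.0, np.float64(69.6), np.float64(9.0)) (70.5, np.float64(70.1), np.float64(8.6)) (71.0, np.float64(70.7), np.float64(7.5)) CLICK (71.5, np.float64(71.4), np.float64(5.4)) (72.0, np.float64(72.1), np.float64(3.9)) (72.5, np.float64(72.6), np.float64(2.9)) (73.0, np.float64(72.9), np.float64(4.5)) (73.5, np.float64(73.4), np.float64(5.1)) (74.0, np.float64(74.0), np.float64(5.4)) (74.5, np.float64(74.4), np.float64(5.1)) (75.0, np.float64(74.6), np.float64(8.9))
True
t 20.93 p [ 0.587  -0.0499  0.085 ] F [-1.24 -8.78 -0.79] w -0.005
```

The profile matches: ramp from about 62 mm, peak 11.7 N at 67.7, drop by 72, stop at about 74.6 (13 mm after ramp start). I'll back off and check that the cover stays shut.

Run:
```python
from h import *
y0=float(open("y0.txt").read())
arm.move_straight(F(0,y0+.055,.085),feed=.05)
arm.move_straight(F(0,y0+.055,.15),feed=.15)
arm.move_straight(F(0,-.16,.25),feed=.25);st()
arm.dwell(.5)
p,d=eyes.get_image("side");crop(p,150,90,420,290,3,"pics/e.png")
t0=cv2.imread("pics/side0.png")
def ridge(d):
    q=(cloud("side",d).reshape(-1,3)-[.5896,-.0451,0])@R.from_euler('z',FY).as_matrix()
    m=(abs(q[:,0])<.02)&(q[:,2]>.088)&(q[:,2]<.1)&(abs(q[:,1]+.03)<.06);return m.sum(),np.median(q[m],0).round(4)
print(ridge(np.load("side2.npy")),ridge(d))
```

```text
t 22.89 p [ 0.5752 -0.2034  0.2487] F [ 0.25  0.32 -0.55] w -0.001
(np.int64(62), array([-0.0013, -0.0601,  0.0947])) (np.int64(71), array([0.0003, 0.0145, 0.0945]))
```

View pics/e.png

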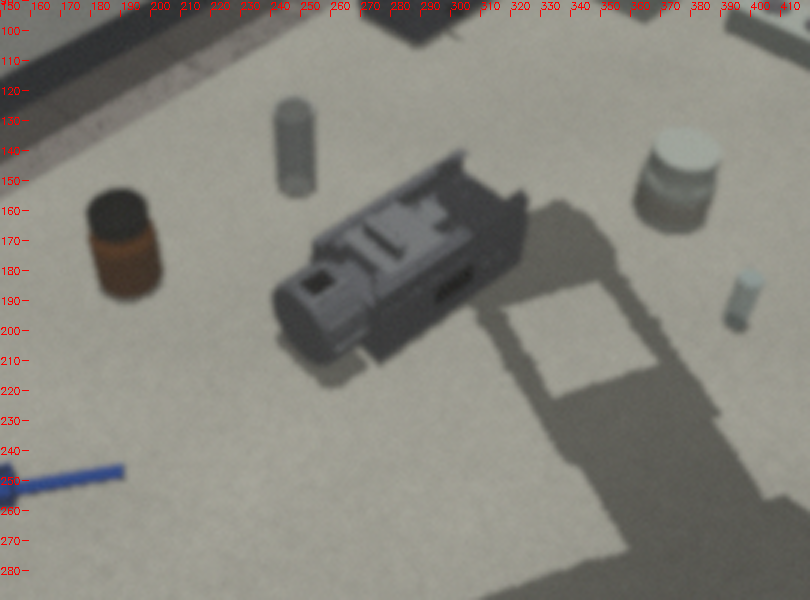

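The cover is shut over the pocket, with the ridge near (276,170). It has moved 74.6 mm and stayed there after I let go. The bystanders in view haven't moved.

```bash
python3 -c "
from plant import finish_job;finish_job()"
```

```text
the job is handed in; nothing more can be done
```

The cartridge is in the feeder's pocket and the cover is shut over it and held by its catch. I handed the job in at about 23 s on the robot's clock.

- **Cartridge:** it touched down with its underside at 46 mm, the height of the pocket floor. After release its top was level at about 72.5 mm, where a seated cartridge should be at 72 mm.
- **Cover:** I pushed it in 0.5–1 mm steps while reading the force. The push rose to 11.7 N, dropped to about 3 N as the tab clicked, then met the stop at 8.9 N. No reading came near the 20 N ramming limit.
- **Staying shut:** after I backed off, the camera put the ridge 74.6 mm from where it started. That equals the travel at the stop to within measurement error, so the cover has not sprung back.
- **Other things on the ledge:** the jar, tube, tub and vial looked unmoved in the last picture, judged by eye. The scoop was only partly in view; the tweezers and thermometer were outside it. The arm did not work near any of those three.
- **Disagreement:** the two cameras differed by about 4 mm in x for both the cartridge and the feeder, so I used the mean. A check with the cartridge held over the pocket showed it centred to within about 1 mm.

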